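Put the idler roller back into the bottle roller

ROBOT

A 7-joint arm with a two-finger parallel gripper is mounted at the origin on a cart in front of the work surface, level with it; the furniture and walls round the work are solid. World frame = base frame: x ahead of the robot, y to its left, z up, the work surface at z = 0. Lengths are in mm, angles in rad, forces in N, time in s.
With the tool pointing down it reaches from about 400 to 875 mm from the base axis. Payload 4.4 kg.
Tool frame: the origin (TCP) lies on the centre line of the jaws, within the pads' length; the fingertips stand ctrl.nose_length ahead of it and the grasp point (between the pads) lies 6 mm ahead of it (ctrl.nose_length is the distance from the TCP to the fingertips, in mm); z points along the fingers, y is the direction in which the jaws open and shut (so a half turn about z gives the same grasp; the last joint's range is limited). The gripper opens to 85 mm and grips with 20 to 120 N. Pads are 22 mm wide; open, the fingers measure 114 mm over their backs; the gripper's body (76 mm by 85 mm) begins 54 mm behind the grasp point. The pads swing forward as they close: fully open they stand 13 mm farther back than shut.
Start: joints at [-1.256, 0.628, 0.038, 1.517, -0.027, 0.996, -0.02], TCP at [241.56, 603.462, 256.313] pointing down, gripper open.
Joint ranges: [-3.06, 3.06], [-0.37, 2.12], [-1.25, 1.32], [0.18, 2.47], [-1.1, 4.24], [0.23, 1.98], [-2.94, 2.94]. Speed limits (rad/s): [2.57, 2.57, 3.14, 3.14, 3.14, 3.14, 3.14].

INTERFACE

Orientations are given as [roll, pitch, yaw] about the fixed x, y, z axes, in that order (R = Rz(yaw) Ry(pitch) Rx(roll)).
In Python, from cell import ctrl, vision gives the robot as it stands. The module is installed in compiled form; this text tells all that it offers.
- The arm moves only by the shell command python3 -m inch 'ROWS'. ROWS is a JSON object of lists of equal length, an entry for each row: "travel": the shift along the tool's x, y, z in cm, a list of three; "twist": the turn about the tool's z in degrees; "fingers": the finger opening in cm, from 0 to 8.54. A call has exactly 10 rows; each row is the pose to reach, as a shift and turn from the pose commanded when the call began, along the tool's axes at that moment; what a row does not reach only later rows make up. A row lasts 1/12 s, in which the tool goes at most 41.7 mm and 7.16 degrees, less where a joint would pass 70% of its speed; a pose out of reach is approached as far as the arm can. A call with a gripper value outside its range is refused whole. The fingers move at their own pace and stop on an object; the grip force is fixed at half the most. Time passes only in rows, so rows that repeat a pose let the fingers close, or fill a call up. It gives the time, the measured TCP pose, the force and the opening at its end, in the units of the state.
- ctrl.read_state(): the state, without advancing time (a new reading comes with each control period).
- vision.get_image(name): name is "side" or "top" or "wrist"; returns a dict with "frame" (400x640x3 uint8, red, green, blue), "fx", "fy", "cx", "cy" (pixels), "position" and "orientation" of the camera in the world. Camera axes: x right, y down, z forward; pixel columns grow to the right and rows downward; lengths in mm; the calibration is good to about 2 mm. A picture is of the moment at which its call begins. There is no depth.
- ctrl.finish_job(): hands the job in, once; it reports no verdict.
The state is a dict: "clock": time; "qpos": joint angles; "qd": joint speeds; "tau": joint torques, N m; "eef_pos": TCP position; "tool_rot": TCP orientation; "force": force on the tool from outside, world axes, zero at the start; "torque": the same for the moment, N m; "width": finger opening in mm.
Only numpy, scipy, OpenCV 4.12 (cv2) and the standard library are available. Lean on these libraries where they do the work, as an engineer would, in place of code of your own. Each camera call takes 0.05 s, during which the arm holds its last target.

TASK

The small bottle roller on the bench is missing one of its two rollers; its bay frame is clamped a little differently each time, so feel for the spring. Take the roller that fits its empty bay (the longer of the two lying on the white rest), push one of its journals into the spring-loaded cup to press the spring back, tip the other end down into the open notch, and let go so that the roller lies level and fully home, held by the spring. Leave the shorter roller, the jar and the beaker where they are.

Things in the scene. Friction and masses are not known exactly. Their poses are not given: they have to be found in the camera images.
- roller_long_center (a point): Centre of the roller to fit: a grey cylinder 28 mm in diameter, 140 mm long, with a steel journal (10 mm in diameter, 14 mm long, tapered in its last 2.5 mm) on each end, 168 mm over all, about 0.2 kg. Its axis is y; both ends are alike, so it fits either way round. It starts level in one row of the white rest, its centre 32 mm above the bench.
- roller_short_center (a point): Centre of the shorter roller, which does not fit: a grey cylinder 28 mm in diameter and 100 mm long with the same journals, 128 mm over all; axis along y. It lies in the other row of the rest. Leave it there.
- roller_rest: White rest, fixed, 120 x 100 mm, 8 mm base; origin at the centre of its underside. Two rows along its y axis, at x = -35 and +35 mm, each with two 12 mm wide V-blocks at y = -38 and +38 mm, 31 mm high; between them the rollers are free to be gripped, with 24 mm free below their axis. Which roller lies in which row varies.
- bottle_roller: Bottle roller, white base 118 x 216 mm, fixed to the bench. Origin on the bench under the empty bay, z up, bay along y above x = 0. Spring cup (+y end) and notch plate (-y end) stand on one bay frame, clamped up to 8 mm either way along y: how far differs and is not reported; feel or see it. Deck 18 mm high. Fixed second roller, 28 mm thick, at x = -62 mm. Housing from y = 83 mm on, up to 76 mm high.
- bay_line (a point): Point on the axis of the empty bay, 58 mm above the bench, over the bottle roller's origin; axes as bottle_roller. A roller that is home lies level with its axis on this line, its centre here plus the bay frame's shift (within 8 mm along y), the cup pressed back 6 mm and its other end face against the notch plate.
- cup_mean (a point): Mean place of the mouth of the spring cup at rest (69 mm from bay_line towards +y, axis 61 mm above the bench); the real one is shifted with the bay frame along y. The cup: 26 mm square steel block, round blind hole 16 mm wide, 9 mm deep, opening towards -y. It slides 16 mm back towards +y to a hard stop; the spring resists with 4 N at first, 8 N at the stop.
- notch_mean (a point): Mean place of the middle of the notch's mouth, 75 mm from bay_line towards -y, 67 mm above the bench; shifted with the bay frame, like the cup. A U-notch 13 mm wide with lead-in, 14 mm deep, open upwards, in a 10 mm thick plate. A journal drops in only while the other one presses the cup back more than 6 mm; otherwise the roller's end face lands on the plate.
- jar: White screw-lid jar, 77 mm in diameter, 91 mm high, origin at its underside; a bystander.
- beaker: Glass beaker, 50 mm in diameter, 60 mm high, origin at its underside; a bystander.

How it is judged (in metres and radians):
At the end, for the whole second after the job is handed in: The long roller lies released and at rest in the empty bay, one journal in the cup and the other in the notch: its centre within 4 mm of the bay's line sideways and 3 mm in height, within 12 mm of the middle of the bay lengthways, its axis within 2 degrees of the bay's (angle between the y axis of roller_long_center and the y axis of bottle_roller, either way round below 0.035 rad and x of roller_long_center in the frame of bay_line between -0.004 and 0.004 m and y of roller_long_center in the frame of bay_line between -0.012 and 0.012 m and z of roller_long_center in the frame of bay_line between -0.003 and 0.003 m and linear speed of roller_long below 0.01 m/s); the robot touches nothing.
It fails at once if the shorter roller was moved more than 3 cm (distance of roller_short_center from where it was at the start of the episode above 0.03 m).
It fails at once if the jar was moved more than 3 cm (distance of jar from where it was at the start of the episode above 0.03 m).
It fails at once if the beaker was moved more than 3 cm (distance of beaker from where it was at the start of the episode above 0.03 m).
It also fails if it takes over 51 s, if anything falls off the work surface, if the arm or the gripper's body presses on something with over 40 N, if the wrist force passes 120 N, or if a joint passes its speed limit or range.

## Working session

There is one attempt and no reset: what is moved stays moved. The work goes in short steps, Python scripts to look and compute and a shell command to move; the robot and the scene stay as the last step left them, time stands still between calls to the robot, and variables do not carry over. Pictures are saved under pics/ and viewed, and the job is handed in when it is done.

```bash
mkdir -p pics; cat > h.py <<'E'
import cv2,numpy as np
from scipy.spatial.transform import Rotation as R
from cell import ctrl,vision
def snap(name,tag):
    im=vision.get_image(name); cv2.imwrite(f'pics/{tag}.png',im['frame'][:,:,::-1]); 
    print(name,{k:np.round(im[k],4).tolist() for k in im if k!='frame'}); return im
E
python3 - <<'E'
from h import *
s=ctrl.read_state(); print(s, ctrl.nose_length)
snap('top','top0'); snap('side','side0'); snap('wrist','wrist0')
E
```

```text
{'clock': 0.0, 'qpos': array([-1.25576935,  0.62936599,  0.03842021,  1.51835615, -0.02698809,
        0.99627367, -0.01997973]), 'qd': array([-0.00118312,  0.00022869, -0.00066318, -0.00033238,  0.001034  ,
        0.00058628,  0.00152554]), 'tau': array([ 3.98118545e-04, -5.63407874e+01,  1.22619823e+00, -1.93449390e+01,
        1.09090339e-02,  1.06079917e-02, -1.05450827e-06]), 'eef_pos': array([241.3510049 , 602.92213169, 255.37955206]), 'tool_rot': array([-3.13970705e+00,  2.27325450e-05,  2.76081030e+00]), 'force': array([ 0.30739079, -0.05895047,  0.24528081]), 'torque': array([ 0.04144656,  0.05328304, -0.03403711]), 'width': 85.38903552626105} 25.0
top {'fx': 427.0859, 'fy': 427.0859, 'cx': 320.342, 'cy': 195.6203, 'position': [292.2901, -19.3547, 1528.6334], 'orientation': [-3.014, 0.0141, -1.5955]}
side {'fx': 435.0919, 'fy': 435.0919, 'cx': 320.4343, 'cy': 200.7706, 'position': [-180.0531, 1103.6228, 543.6482], 'orientation': [-1.919, 0.0005, -2.6154]}
wrist {'fx': 326.1814, 'fy': 326.1814, 'cx': 324.9824, 'cy': 200.1173, 'position': [163.4227, 634.741, 373.5812], 'orientation': [2.8077, 0.0017, 1.1902]}
```

View pics/top0.png

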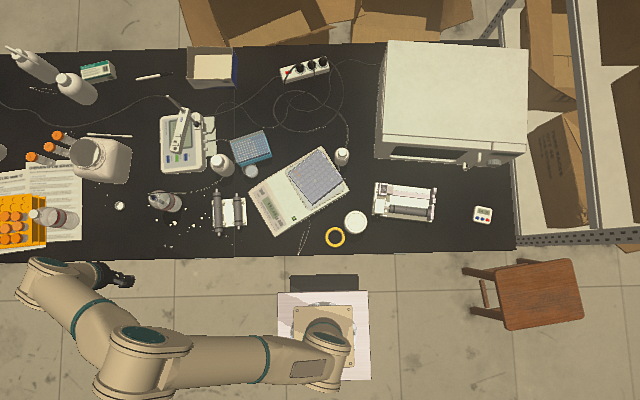

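View pics/side0.png

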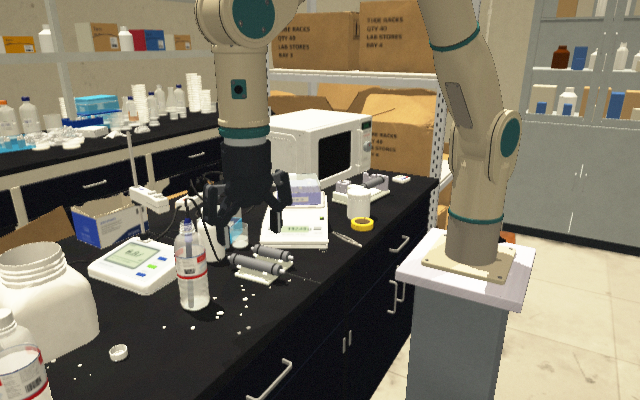

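View pics/wrist0.png

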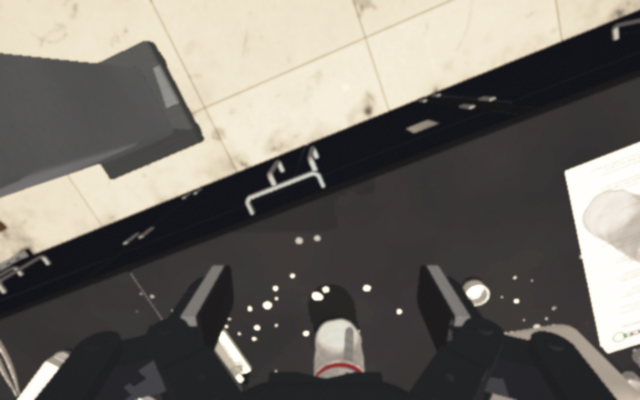

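The top view shows the rest at about (228,212) and the bottle roller at about (405,200). I'll enlarge both.

```bash
python3 - <<'E'
import cv2,numpy as np
a=cv2.imread('pics/top0.png')
c=cv2.resize(a[175:245,190:270],None,fx=8,fy=8,interpolation=cv2.INTER_CUBIC)
d=cv2.resize(a[165:235,360:450],None,fx=8,fy=8,interpolation=cv2.INTER_CUBIC)
cv2.imwrite('pics/c1.png',c);cv2.imwrite('pics/c2.png',d)
E
```

```text
(no output)
```

View pics/c1.png

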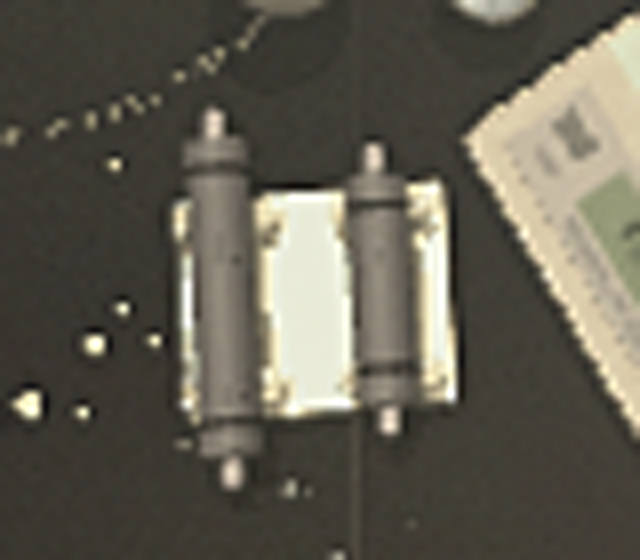

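View pics/c2.png

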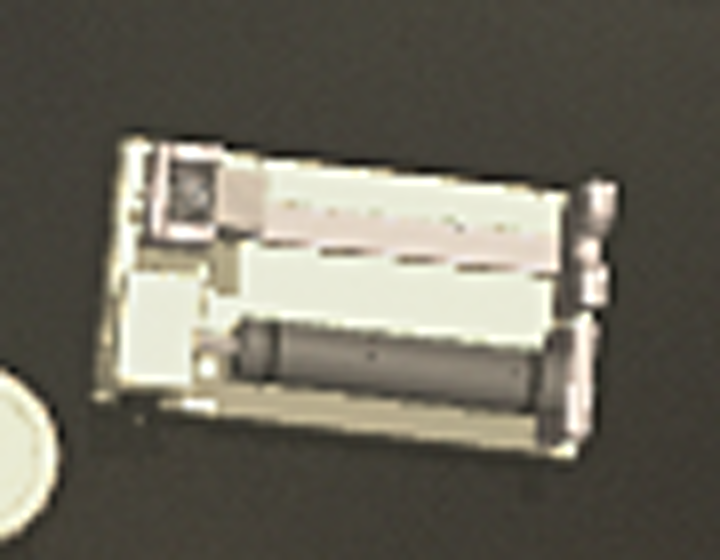

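```bash
cat >> h.py <<'E'
def ray(im,u,v,z):
    d=R.from_euler('xyz',im['orientation']).as_matrix()@np.array([(u-im['cx'])/im['fx'],(v-im['cy'])/im['fy'],1]); p=np.array(im['position'])
    return p+d*(z-p[2])/d[2]
def proj(im,P):
    c=R.from_euler('xyz',im['orientation']).as_matrix().T@(np.asarray(P,float)-np.array(im['position']))
    return np.array([im['fx']*c[0]/c[2]+im['cx'],im['fy']*c[1]/c[2]+im['cy']])
TOP=dict(fx=427.0859,fy=427.0859,cx=320.342,cy=195.6203,position=[292.2901,-19.3547,1528.6334],orientation=[-3.014,.0141,-1.5955])
E
python3 - <<'E'
from h import *
def c1(x,y,z):return ray(TOP,190+(x-3.5)/8,175+(y-3.5)/8,z)
def c2(x,y,z):return ray(TOP,360+(x-3.5)/8,165+(y-3.5)/8,z)
a,b=c1(213,108,33),c1(232,490,33);print('long',a,b,(a+b)/2,np.linalg.norm(a-b),'dir',np.arctan2(*(a-b)[[1,0]]))
a,b=c1(374,143,33),c1(389,435,33);print('short',a,b,(a+b)/2,np.linalg.norm(a-b),'dir',np.arctan2(*(a-b)[[1,0]]))
a,b=c2(122,138,8),c2(95,398,8);print('baseL',a,b,np.linalg.norm(a-b),np.arctan2(*(a-b)[[1,0]]))
a,b=c2(597,183,60),c2(595,300,60);print('notchplate',a,b)
a,b=c2(588,250,67),c2(240,198,74);print('notch mid, cup',a,b,np.linalg.norm(a-b))
print('fixed roller', c2(250,348,58),c2(545,380,58))
E
```

```text
long [521.50466841 366.11947339  33.        ] [352.28518571 356.69245793  33.        ] [436.89492706 361.40596566  33.        ] 169.48186317762855 dir 0.05565128360226742
short [503.91153927 294.45924537  33.        ] [374.56619315 287.81815939  33.        ] [439.23886621 291.13870238  33.        ] 129.51572331021862 dir 0.05129878783878053
baseL [ 532.74270745 -199.93431191    8.        ] [ 415.88960555 -183.13530079    8.        ] 118.05445437199111 -0.14278349650108624
notchplate [ 499.27965939 -398.11997566   60.        ] [ 448.40543852 -394.28131982   60.        ]
notch mid, cup [ 469.33383674 -390.76121052   67.        ] [ 494.89710673 -241.55918959   74.        ] 151.53786267149403
fixed roller [ 431.70638266 -245.34699914   58.        ] [ 414.58115224 -371.33788669   58.        ]
```

Long roller: centre about (437,361), axis about 3° from world x. Next I move above it, turning the jaws across its axis.

```bash
python3 -m inch '{"travel":[[-2,-1,-4],[-5,-3,-4],[-9,-5,-4],[-12.5,-7,-4],[-16,-9,-3],[-20,-11,-1],[-24,-13.3,2],[-27.1,-15.1,4],[-27.1,-15.1,6],[-27.1,-15.1,6]],"twist":[-3,-6,-9,-12,-15,-18,-21,-25,-25,-25],"fingers":[5.5,5.5,5.5,5.5,5.5,5.5,5.5,5.5,5.5,5.5]}'
python3 - <<'E'
from h import *
s=ctrl.read_state();print(s['eef_pos'],s['tool_rot'],s['qpos'],s['clock'])
snap('wrist','wrist1')
E
```

```text
clock: 0.98
eef_pos: [438.5, 354.5, 191.2]
tool_rot: [-3.132, -0.006, -3.095]
force: [-0.7, -0.5, -0.3]
width: 55.1
[438.4957414  354.46325618 191.24462387] [-3.13221749 -0.00571424 -3.09469609] [-0.69464256  0.59073674 -0.05664836  1.81886946  0.05182519  0.74379642
  0.83751301] 0.9833
wrist {'fx': 326.1814, 'fy': 326.1814, 'cx': 324.9824, 'cy': 200.1173, 'position': [355.1388, 351.731, 309.8284], 'orientation': [2.8134, 0.0092, 1.6179]}
```

View pics/wrist1.png

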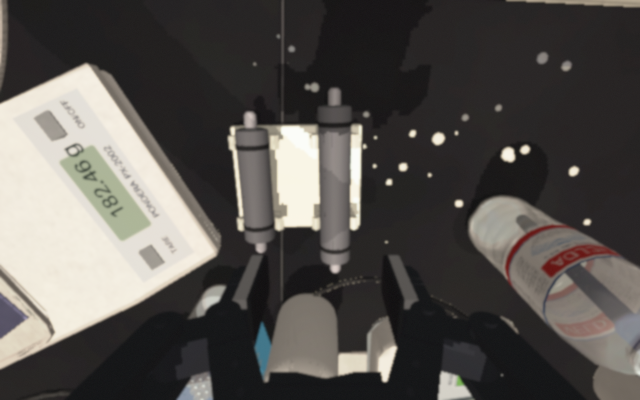

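```bash
cat >> h.py <<'E'
def cam(p,o):return dict(fx=326.1814,fy=326.1814,cx=324.9824,cy=200.1173,position=p,orientation=o)
E
python3 - <<'E'
from h import *
s=ctrl.read_state();print(s['eef_pos'],s['tool_rot'],s['clock'])
im=cam([355.1388, 351.731, 309.8284],[2.8134, 0.0092, 1.6179])
a,b=ray(im,334,89,32),ray(im,335.5,272,32);print(a,b,(a+b)/2,np.linalg.norm(a-b),np.arctan2(*(b-a)[[1,0]]))
a,b=ray(im,335,105,46),ray(im,335,264,46);print(a,b,(a+b)/2,np.linalg.norm(a-b))
E
```

```text
[437.35645309 358.14214406 193.36748947] [-3.13608674 -0.004701   -3.09181331] 1.0333
[354.87849725 356.43727405  32.        ] [523.01208874 367.32546475  32.        ] [438.945293  361.8813694  32.       ] 168.4857776950015 0.06466886243758278
[366.60627569 357.63510301  46.        ] [506.22847682 365.60227165  46.        ] [436.41737626 361.61868733  46.        ] 139.8493290094635
```

```bash
python3 -m inch '{"travel":[[0,0,2],[0,0,5],[0,0,8],[0,0,11],[0,0,13.5],[0,0,15.6],[0,0,15.6],[0,0,15.6],[0,0,15.6],[0,0,15.6]],"twist":[0,0,0,0,0,0,0,0,0,0],"fingers":[5.5,5.5,5.5,5.5,5.5,5.5,5.5,2.4,2.4,2.4]}'
python3 -m inch '{"travel":[[0,0,0],[0,0,0],[0,0,0],[0,0,0],[0,0,0],[0,0,-1],[0,0,-2],[0,0,-4],[0,0,-6],[0,0,-8]],"twist":[0,0,0,0,0,0,0,0,0,0],"fingers":[2.4,2.4,2.4,2.4,2.4,2.4,2.4,2.4,2.4,2.4]}'
python3 - <<'E'
from h import *
s=ctrl.read_state();print(s['eef_pos'],s['tool_rot'],s['qpos'],s['clock'],s['width'],s['force'])
snap('wrist','wrist2')
E
```

```text
clock: 1.87
eef_pos: [437.6, 361.5, 42.2]
tool_rot: [-3.14, 0.001, -3.086]
force: [-0.1, -4.3, 0.5]
width: 26.3
clock: 2.7
eef_pos: [437.1, 363.8, 122.5]
tool_rot: [3.139, 0.001, -3.085]
force: [0.4, -0.5, -2.6]
width: 26.1
[437.13063869 363.82510124 122.51029185] [ 3.13925551e+00  1.38409236e-03 -3.08540793e+00] [-0.70722226  0.69254849 -0.05539532  1.86539712  0.0626236   0.58274247
  0.82488986] 2.7 26.07404678673382 [ 0.39010316 -0.53816141 -2.60253767]
wrist {'fx': 326.1814, 'fy': 326.1814, 'cx': 324.9824, 'cy': 200.1173, 'position': [353.0203, 358.9306, 240.4943], 'orientation': [2.8063, -0.0025, 1.6272]}
```

View pics/wrist2.png

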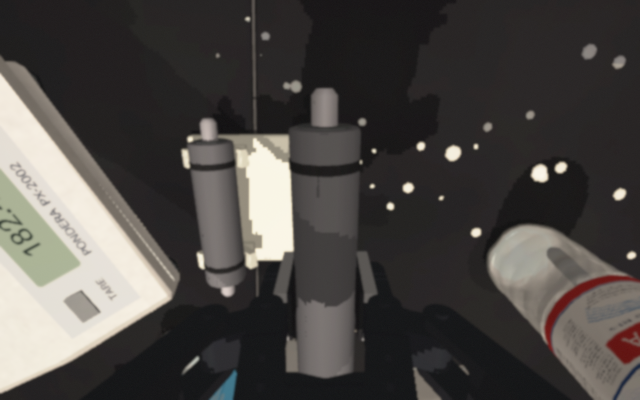

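```bash
python3 -m inch '{"travel":[[0,-2,-3],[-0.5,-5,-6],[-1,-8.5,-8],[-1.5,-12,-10],[-2,-16,-11],[-2.5,-20,-12],[-3,-24,-12],[-3.5,-28,-12],[-4,-32,-12],[-4.3,-36,-12]],"twist":[5,10,15,20,25,30,36,42,48,54],"fingers":[2.4,2.4,2.4,2.4,2.4,2.4,2.4,2.4,2.4,2.4]}'
python3 - <<'E'
from h import *
s=ctrl.read_state();print(s['eef_pos'],s['tool_rot'],s['qpos'],s['clock'],s['width'],s['force'])
yaw=3.197-np.radians(54); c0=np.array([437.0,361.4])+(-4.3)*10*np.array([-.9985,-.0555])+(-36)*10*np.array([-.0555,.9985])
d=np.array([484,-312])-c0
print(c0,d@[np.cos(yaw),np.sin(yaw)],d@[np.sin(yaw),-np.cos(yaw)])
print('mw',ray(TOP,385,160,0),ray(TOP,378,145,280))
E
```

```text
clock: 3.58
eef_pos: [500.9, 4.5, 241.6]
tool_rot: [3.138, 0.001, 2.251]
force: [0.6, -0.1, -1.5]
width: 26.4
[500.93414546   4.45040499 241.58416854] [3.13794960e+00 1.31971640e-03 2.25064128e+00] [-0.21246778  0.44216677  0.20929597  1.95020421 -0.13136576  0.75830873
  0.75235032] 3.5833 26.399412853773097 [ 0.63235945 -0.07547532 -1.51855379]
[499.9155   4.3265] -235.1704643381179 -212.15704194179835
mw [ 613.33159872 -241.177323      0.        ] [ 600.73586196 -181.69009345  280.        ]
```

```bash
python3 -m inch '{"travel":[[-2.5,-2.3,0],[-5,-4.6,0],[-7.7,-7,0],[-10.4,-9.4,0],[-13.1,-11.8,0],[-15.8,-14.2,0],[-18.5,-16.6,0],[-21.2,-19,0],[-24.9,-22.3,0],[-24.9,-22.3,0]],"twist":[5,10,15,20,25,30,36,42,47.2,47.2],"fingers":[2.4,2.4,2.4,2.4,2.4,2.4,2.4,2.4,2.4,2.4]}'
python3 -m inch '{"travel":[[0,0,2],[0,0,4],[0,0,6],[0,0,6],[0,0,6],[0,0,6],[0,0,6],[0,0,6],[0,0,6],[0,0,6]],"twist":[0,0,0,0,0,0,0,0,0,0],"fingers":[2.4,2.4,2.4,2.4,2.4,2.4,2.4,2.4,2.4,2.4]}'
python3 - <<'E'
from h import *
s=ctrl.read_state();print(s['eef_pos'],s['tool_rot'],s['qpos'],s['clock'],s['width'],s['force'])
snap('wrist','wrist3');snap('side','side3');a=snap('top','top3')
a=a['frame'][165:235,360:450,::-1]
cv2.imwrite('pics/c3.png',cv2.resize(a,None,fx=8,fy=8,interpolation=cv2.INTER_CUBIC))
E
```

```text
clock: 4.42
eef_pos: [483.2, -336.9, 241.9]
tool_rot: [3.138, 0.008, 1.42]
force: [-0.4, -1.0, -1.8]
width: 26.0
clock: 5.25
eef_pos: [484.7, -328.5, 180.9]
tool_rot: [3.14, 0.0, 1.431]
force: [-0.1, 0.7, -1.8]
width: 26.3
[ 484.69182796 -328.52171701  180.94791427] [3.14049919e+00 3.63817764e-04 1.43098381e+00] [ 0.30051902  0.66006132  0.39460072  1.78624405 -0.34823726  0.7632873
  0.73478552] 5.25 26.30838183823433 [-0.14728386  0.66357829 -1.75061289]
wrist {'fx': 326.1814, 'fy': 326.1814, 'cx': 324.9824, 'cy': 200.1173, 'position': [496.9745, -244.4913, 299.0314], 'orientation': [2.8072, -0.0008, -0.1396]}
side {'fx': 435.0919, 'fy': 435.0919, 'cx': 320.4343, 'cy': 200.7706, 'position': [-180.0531, 1103.6228, 543.6482], 'orientation': [-1.919, 0.0005, -2.6154]}
top {'fx': 427.0859, 'fy': 427.0859, 'cx': 320.342, 'cy': 195.6203, 'position': [292.2901, -19.3547, 1528.6334], 'orientation': [-3.014, 0.0141, -1.5955]}
```

View pics/wrist3.png

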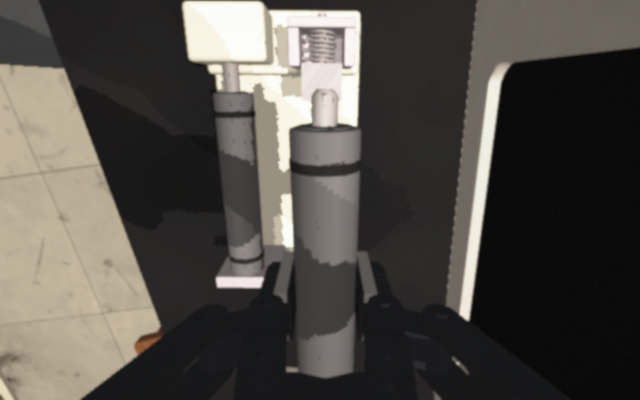

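View pics/side3.png

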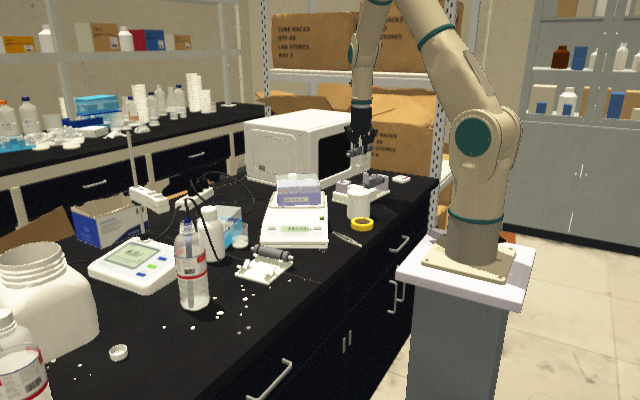

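View pics/c3.png

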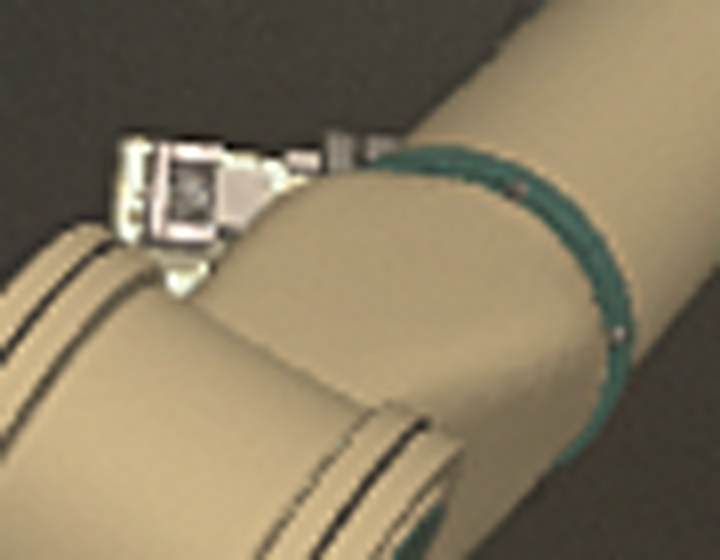

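```bash
python3 - <<'E'
import cv2
a=cv2.imread('pics/wrist3.png')
cv2.imwrite('pics/c4.png',cv2.resize(a[0:140,260:380],None,fx=5,fy=5,interpolation=cv2.INTER_CUBIC)[:600])
cv2.imwrite('pics/c5.png',cv2.resize(a[50:300,180:300],None,fx=2.4,fy=2.4,interpolation=cv2.INTER_CUBIC))
E
```

```text
(no output)
```

View pics/c4.png

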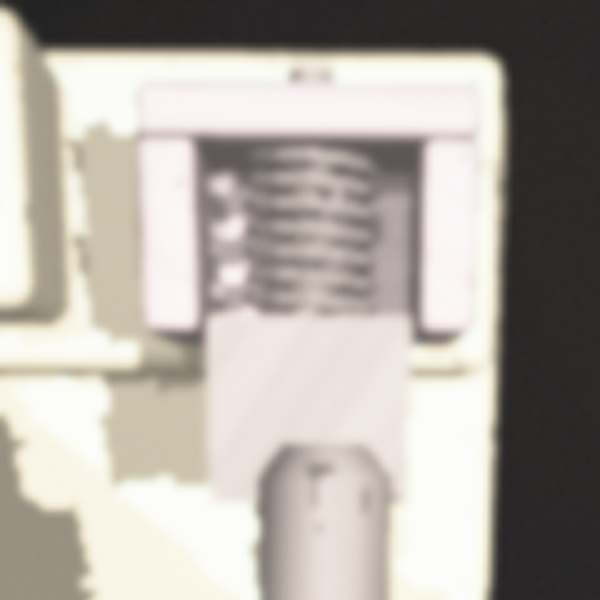

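View pics/c5.png

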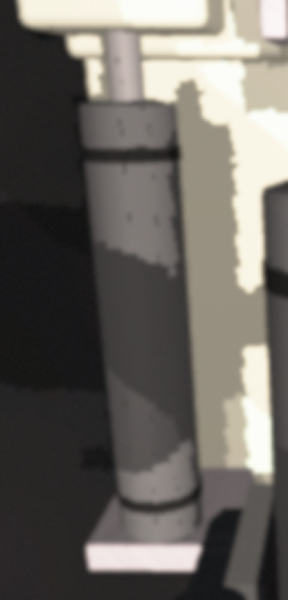

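```bash
cat >> h.py <<'E'
W3=cam([496.9745, -244.4913, 299.0314],[2.8072, -0.0008, -0.1396])
E
python3 - <<'E'
from h import *
f=lambda x,y,z:ray(W3,260+(x-2)/5,(y-2)/5,z)
for n,p in dict(cbl=(207,315,74),cbr=(411,315,74),cfl=(212,490,74),cfr=(400,490,74),hl=(140,132,76),hr=(475,132,76),hbl=(140,85,76),hbr=(475,85,76)).items(): print(n,f(*p).round(1))
print('base right edge',f(505,80,8),f(492,590,8))
g=lambda x,y,z:ray(W3,180+x/2.4,50+y/2.4,z)
print('fixed roller mid', (g(80,105,58)+g(178,105,58))/2,(g(118,510,58)+g(200,505,58))/2)
s=ctrl.read_state()
# held roller: tip and edges
print('journal tip',f(322,446,175),'body', ray(W3,326,130,175))
c=f(309,490,74);print('cup front mid',c)
E
```

```text
cbl [ 484. -228.   74.]
cbr [ 509.8 -231.6   74. ]
cfl [ 481.2 -249.1   74. ]
cfr [ 505.7 -252.5   74. ]
hl [ 479.4 -206.6   76. ]
hr [ 519.9 -212.3   76. ]
hbl [ 480.3 -201.6   76. ]
hbr [ 520.5 -207.3   76. ]
base right edge [ 532.43746226 -195.86470675    8.        ] [ 522.07921255 -273.53900312    8.        ]
fixed roller mid [ 433.05439566 -240.17454904   58.        ] [ 412.69672376 -372.07128535   58.        ]
journal tip [ 496.62751783 -245.13297902  175.        ] body [ 495.32275443 -259.69874088  175.        ]
cup front mid [ 493.88124464 -250.84702053   74.        ]
```

The cup mouth lies at v≈-179.5 along the bay axis, the bay axis itself is at u≈523.8, and the bay yaw is -0.14. The tool can't tilt, so the roller has to pivot in the pads. I'll set it short of the cup with its -y body end on the notch plate, then press down.

```bash
python3 -m inch '{"travel":[[-0.5,-0.1,0],[-1.1,-0.2,1],[-1.1,-0.2,3],[-1.1,-0.2,5],[-1.1,-0.2,7],[-1.1,-0.2,8.5],[-1.1,-0.2,9],[-1.1,-0.2,9],[-1.1,-0.2,9],[-1.1,-0.2,9]],"twist":[0,0,0,0,0,0,0,0,0,0],"fingers":[2.4,2.4,2.4,2.4,2.4,2.4,2.4,2.4,2.4,2.4]}'
cat > st.py <<'E'
from h import *
import sys
s=ctrl.read_state();p=s['eef_pos'];y=[.1395,.990];x=[.990,-.1395]
print('TCP u %.1f v %.1f z %.1f'%(p[:2]@x,p[:2]@y,p[2]),'rot',s['tool_rot'].round(3),'F u %.1f v %.1f z %.1f'%(s['force'][:2]@x,s['force'][:2]@y,s['force'][2]),'T',s['torque'].round(2),'w %.1f t %.2f'%(s['width'],s['clock']))
if len(sys.argv)>1: snap('wrist',sys.argv[1])
E
python3 st.py wrist4
```

```text
clock: 6.23
eef_pos: [481.3, -339.8, 91.1]
tool_rot: [3.14, 0.001, 1.43]
force: [0.3, -0.2, -1.7]
width: 25.7
TCP u 523.8 v -269.3 z 91.1 rot [3.14e+00 1.00e-03 1.43e+00] F u 0.3 v -0.1 z -1.7 T [-0.02 -0.03 -0.01] w 25.7 t 6.23
wrist {'fx': 326.1814, 'fy': 326.1814, 'cx': 324.9824, 'cy': 200.1173, 'position': [493.56, -255.7597, 209.1228], 'orientation': [2.8065, -0.0012, -0.1402]}
```

View pics/wrist4.png

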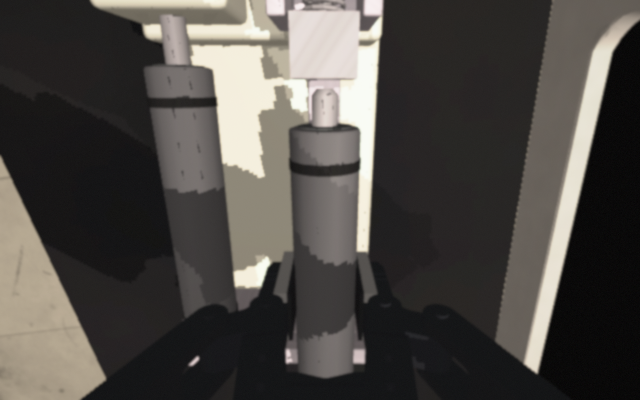

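```bash
python3 - <<'E'
from h import *
W=cam([493.56, -255.7597, 209.1228],[2.8065, -0.0012, -0.1402])
x=np.array([.990,-.1395]);y=np.array([.1395,.990])
for n,p in dict(l=(289,78,74),r=(356.5,78,74),bl=(289.5,12,74),br=(358.5,12,74),tip=(324.5,88,84),body=(325,127,90)).items():
    q=ray(W,*p)[:2];print(n,q.round(1),round(q@x,1),round(q@y,1))
E
```

```text
l [ 480.3 -250.7] 510.5 -181.2
r [ 506.3 -254.4] 536.7 -181.2
bl [ 484.5 -228.5] 511.5 -158.6
br [ 509.4 -232. ] 536.7 -158.6
tip [ 493.5 -256.3] 524.3 -184.9
body [ 491.8 -269.4] 524.4 -198.1
```

```bash
python3 -m inch '{"travel":[[0,0,0.2],[0,0,0.4],[0,0,0.5],[0,0,0.6],[0,0,0.7],[0,0,0.8],[0,0,0.9],[0,0,1.0],[0,0,1.1],[0,0,1.1]],"twist":[0,0,0,0,0,0,0,0,0,0],"fingers":[2.4,2.4,2.4,2.4,2.4,2.4,2.4,2.4,2.4,2.4]}'
python3 st.py wrist5
```

```text
clock: 7.12
eef_pos: [480.9, -338.6, 79.8]
tool_rot: [3.142, -0.001, 1.431]
force: [-2.2, 2.8, 5.7]
width: 26.0
TCP u 523.3 v -268.1 z 79.8 rot [ 3.142e+00 -1.000e-03  1.431e+00] F u -2.5 v 2.5 z 5.7 T [ 0.16  0.42 -0.12] w 26.0 t 7.12
wrist {'fx': 326.1814, 'fy': 326.1814, 'cx': 324.9824, 'cy': 200.1173, 'position': [493.2364, -254.7322, 197.9404], 'orientation': [2.8084, 0.0003, -0.1398]}
```

View pics/wrist5.png

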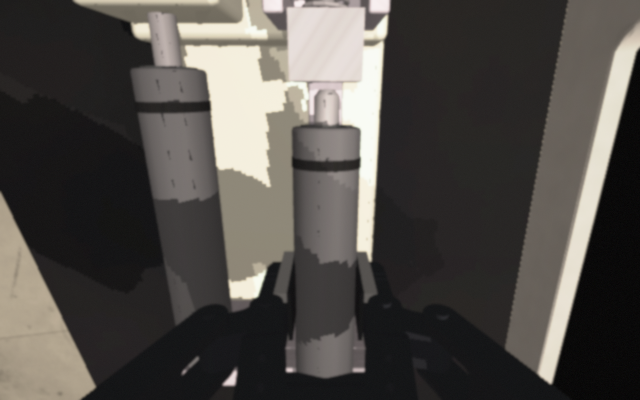

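```bash
python3 -m inch '{"travel":[[0,0,0.1],[0,0,0.2],[0,0,0.2],[0,0,0.15],[0.2,0,0.15],[0.4,0,0.15],[0.6,0,0.15],[0.8,0,0.15],[1,0,0.15],[1,0,0.15]],"twist":[0,0,0,0,0,0,0,0,0,0],"fingers":[2.4,2.4,2.4,2.4,2.4,2.4,2.4,2.4,2.4,2.4]}'
python3 st.py wrist6
```

```text
clock: 8.0
eef_pos: [482.4, -328.9, 77.8]
tool_rot: [3.142, 0.0, 1.431]
force: [-1.5, -2.7, 3.9]
width: 26.0
TCP u 523.4 v -258.3 z 77.8 rot [3.142 0.    1.431] F u -1.1 v -2.9 z 3.9 T [-0.87  0.42 -0.08] w 26.0 t 8.00
wrist {'fx': 326.1814, 'fy': 326.1814, 'cx': 324.9824, 'cy': 200.1173, 'position': [494.7538, -244.9011, 195.8801], 'orientation': [2.8076, 0.0002, -0.1395]}
```

View pics/wrist6.png

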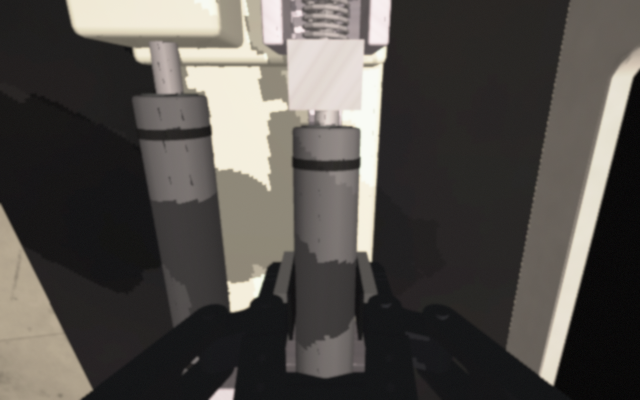

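The journal tip is inside the cup: the cup front edge is at row 109 and the roller body end at row 127. I keep pressing.

```bash
python3 -m inch '{"travel":[[0.2,0,0],[0.4,0,0],[0.6,0,0],[0.7,0,0],[0.8,0,0],[0.9,0,0],[1.0,0,0],[1.1,0,0],[1.2,0,0],[1.2,0,0]],"twist":[0,0,0,0,0,0,0,0,0,0],"fingers":[2.4,2.4,2.4,2.4,2.4,2.4,2.4,2.4,2.4,2.4]}'
python3 st.py wrist7
```

```text
clock: 8.88
eef_pos: [484.1, -317.8, 77.1]
tool_rot: [3.141, 0.002, 1.431]
force: [-0.8, -5.2, -3.9]
width: 25.9
TCP u 523.5 v -247.1 z 77.1 rot [3.141e+00 2.000e-03 1.431e+00] F u -0.0 v -5.3 z -3.9 T [-1.45  0.13 -0.01] w 25.9 t 8.88
wrist {'fx': 326.1814, 'fy': 326.1814, 'cx': 324.9824, 'cy': 200.1173, 'position': [496.4594, -233.6929, 195.0581], 'orientation': [2.8061, 0.0, -0.1397]}
```

View pics/wrist7.png

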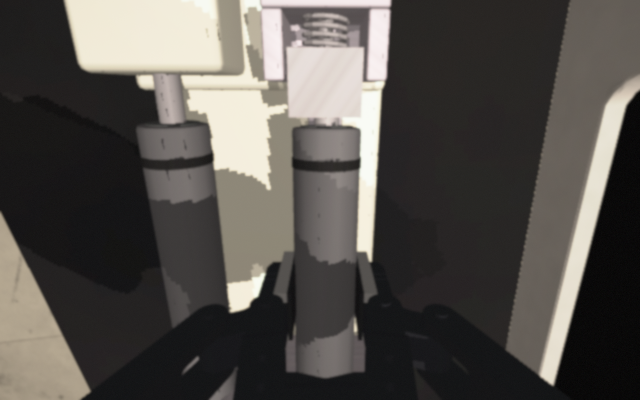

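```bash
python3 - <<'E'
from h import *
x=np.array([.990,-.1395]);y=np.array([.1395,.990])
for W,f in ((cam([496.4594,-233.6929,195.0581],[2.8061,0,-.1397]),117.5),(cam([494.7538,-244.9011,195.8801],[2.8076,.0002,-.1395]),109.5)):
  for p in ((325,f,74),(287,f,74),(363,f,74),(326.5,127,77),):
    q=ray(W,*p)[:2];print(p,round(q@x,1),round(q@y,1))
E
python3 - <<'E'
import cv2
a=cv2.imread('pics/wrist7.png');cv2.imwrite('pics/c7.png',cv2.resize(a[0:180,250:400],None,fx=3.3,fy=3.3,interpolation=cv2.INTER_CUBIC))
E
```

```text
(325, 117.5, 74) 524.1 -172.7
(287, 117.5, 74) 510.4 -172.7
(363, 117.5, 74) 537.8 -172.7
(326.5, 127, 77) 524.6 -175.7
(325, 109.5, 74) 524.0 -181.1
(287, 109.5, 74) 510.3 -181.1
(363, 109.5, 74) 537.7 -181.1
(326.5, 127, 77) 524.5 -187.0
```

View pics/c7.png

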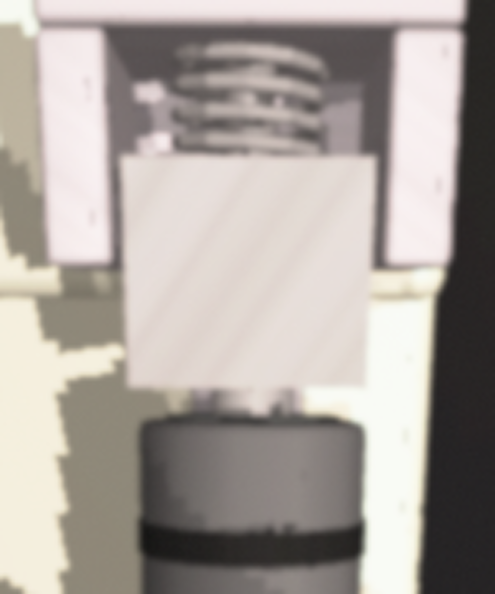

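Cup is pressed back about 8.4 mm. I'll add 2 mm and then lower the notch end.

```bash
python3 -m inch '{"travel":[[0.2,0,0],[0.2,0,0.1],[0.2,0,0.2],[0.2,0,0.3],[0.2,0,0.4],[0.2,0,0.5],[0.2,0,0.6],[0.2,0,0.7],[0.2,0,0.8],[0.2,0,0.8]],"twist":[0,0,0,0,0,0,0,0,0,0],"fingers":[2.4,2.4,2.4,2.4,2.4,2.4,2.4,2.4,2.4,2.4]}'
python3 st.py wrist8
```

```text
clock: 9.77
eef_pos: [484.5, -316.5, 70.0]
tool_rot: [3.14, 0.002, 1.43]
force: [-1.3, -5.9, 5.0]
width: 26.2
TCP u 523.8 v -245.7 z 70.0 rot [3.14e+00 2.00e-03 1.43e+00] F u -0.5 v -6.0 z 5.0 T [-0.86  0.29  0.06] w 26.2 t 9.77
wrist {'fx': 326.1814, 'fy': 326.1814, 'cx': 324.9824, 'cy': 200.1173, 'position': [496.8588, -232.2815, 187.9192], 'orientation': [2.8059, -0.001, -0.1403]}
```

View pics/wrist8.png

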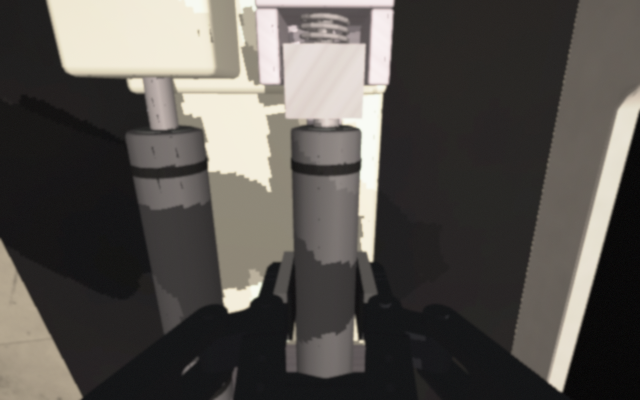

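```bash
python3 -m inch '{"travel":[[0,0,0.1],[0,0,0.2],[0,0,0.3],[0,0,0.4],[0,0,0.4],[0,0,0.4],[0,0,0.4],[0,0,0.4],[0,0,0.4],[0,0,0.4]],"twist":[0,0,0,0,0,0,0,0,0,0],"fingers":[2.4,2.4,2.4,2.4,2.4,2.4,2.4,2.4,2.4,2.4]}'
python3 st.py wrist9
python3 - <<'E'
from h import *
a=snap('side','side9')['frame'][140:230,310:420,::-1]
cv2.imwrite('pics/c9.png',cv2.resize(a,None,fx=6,fy=6,interpolation=cv2.INTER_CUBIC))
E
```

```text
clock: 10.65
eef_pos: [484.7, -316.7, 67.6]
tool_rot: [3.139, 0.002, 1.43]
force: [-3.9, -4.4, 15.5]
width: 26.2
TCP u 524.0 v -245.9 z 67.6 rot [3.139e+00 2.000e-03 1.430e+00] F u -3.3 v -4.9 z 15.5 T [-0.51  0.7   0.  ] w 26.2 t 10.65
wrist {'fx': 326.1814, 'fy': 326.1814, 'cx': 324.9824, 'cy': 200.1173, 'position': [496.938, -232.5316, 185.5354], 'orientation': [2.8059, -0.0022, -0.1407]}
side {'fx': 435.0919, 'fy': 435.0919, 'cx': 320.4343, 'cy': 200.7706, 'position': [-180.0531, 1103.6228, 543.6482], 'orientation': [-1.919, 0.0005, -2.6154]}
```

View pics/wrist9.png

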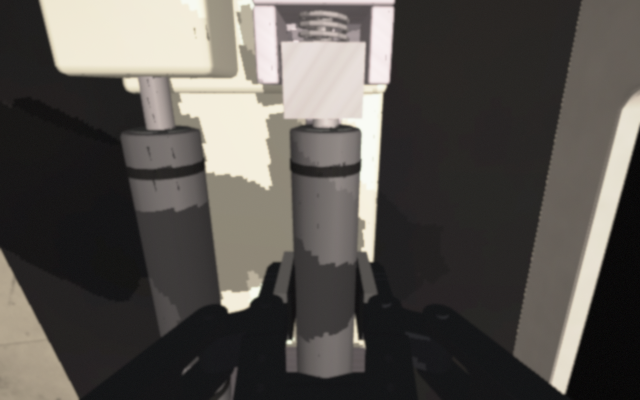

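View pics/c9.png

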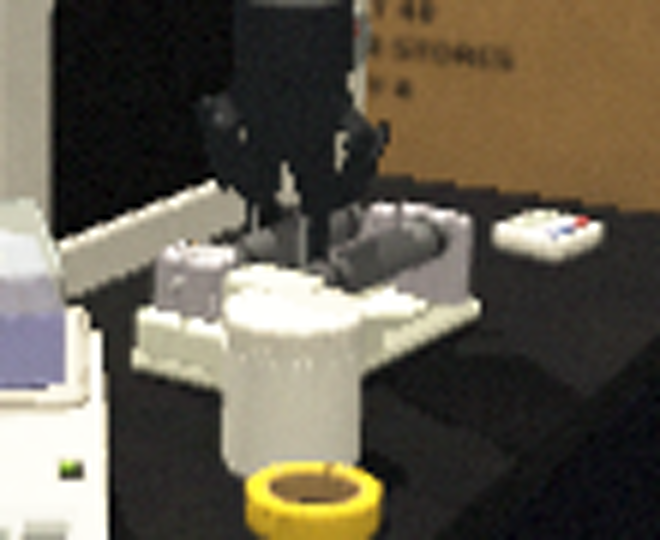

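Force is 17 N upward, the apparent roller width is back to its level value (about 70 px), and the axis is about 59 mm high, so both journals seem to be seated. I'll ease back until the end face meets the plate, then open.

```bash
python3 -m inch '{"travel":[[-0.1,0,0],[-0.2,0,0],[-0.3,0,0],[-0.4,0,0],[-0.4,0,0],[-0.4,0,0],[-0.4,0,0],[-0.4,0,0],[-0.4,0,0],[-0.4,0,0]],"twist":[0,0,0,0,0,0,0,0,0,0],"fingers":[2.4,2.4,2.4,2.4,2.4,2.8,3.2,3.8,4.4,5]}'
python3 st.py wrist10
```

```text
clock: 11.58
eef_pos: [483.6, -318.1, 65.2]
tool_rot: [-3.14, -0.002, 1.432]
force: [-0.4, -0.3, -0.1]
width: 50.0
TCP u 523.2 v -247.4 z 65.2 rot [-3.140e+00 -2.000e-03  1.432e+00] F u -0.4 v -0.3 z -0.1 T [-0.05  0.04 -0.  ] w 50.0 t 11.58
wrist {'fx': 326.1814, 'fy': 326.1814, 'cx': 324.9824, 'cy': 200.1173, 'position': [496.0807, -234.3038, 183.4259], 'orientation': [2.8091, 0.0014, -0.1389]}
```

View pics/wrist10.png

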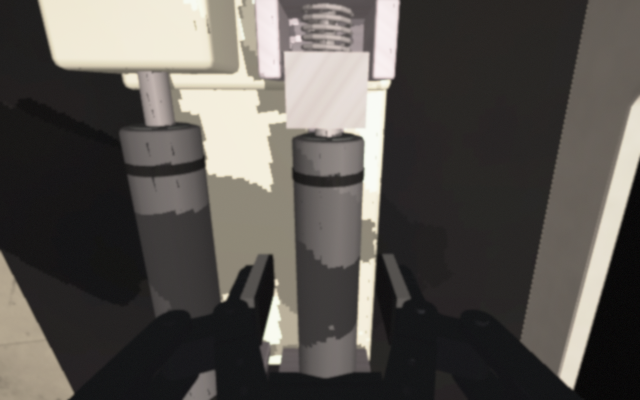

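```bash
python3 -m inch '{"travel":[[0,0,-1],[0,0,-2.5],[0,0,-4.5],[0,0,-7.5],[-3,0,-10],[-6,0,-12],[-9,0,-12],[-11,0,-12],[-11,0,-12],[-11,0,-12]],"twist":[0,0,0,0,0,0,0,0,0,0],"fingers":[5,5,5,5,5,5,5,5,5,5]}'
python3 st.py wrist11
python3 - <<'E'
from h import *
snap('top','top11')
a=cv2.imread('pics/wrist11.png');cv2.imwrite('pics/c11.png',cv2.resize(a[0:260,200:420],None,fx=2.3,fy=2.3,interpolation=cv2.INTER_CUBIC))
E
```

```text
clock: 12.47
eef_pos: [467.4, -429.1, 186.3]
tool_rot: [-3.142, 0.0, 1.428]
force: [0.7, 1.7, -0.5]
width: 50.2
TCP u 522.6 v -359.6 z 186.3 rot [-3.142  0.     1.428] F u 0.5 v 1.8 z -0.5 T [ 0.06 -0.05  0.01] w 50.2 t 12.47
wrist {'fx': 326.1814, 'fy': 326.1814, 'cx': 324.9824, 'cy': 200.1173, 'position': [480.0379, -345.1947, 304.3543], 'orientation': [2.8073, 0.0003, -0.1424]}
top {'fx': 427.0859, 'fy': 427.0859, 'cx': 320.342, 'cy': 195.6203, 'position': [292.2901, -19.3547, 1528.6334], 'orientation': [-3.014, 0.0141, -1.5955]}
```

View pics/wrist11.png

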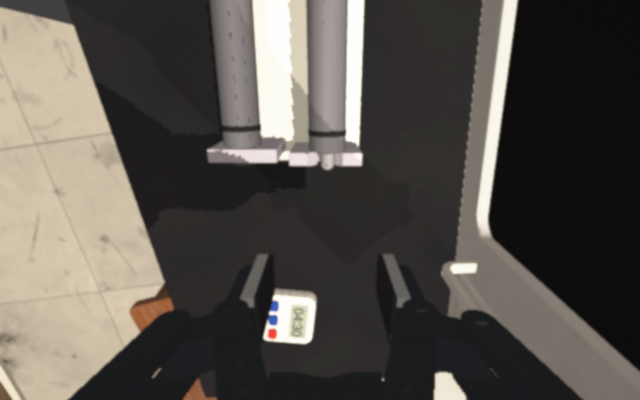

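View pics/c11.png

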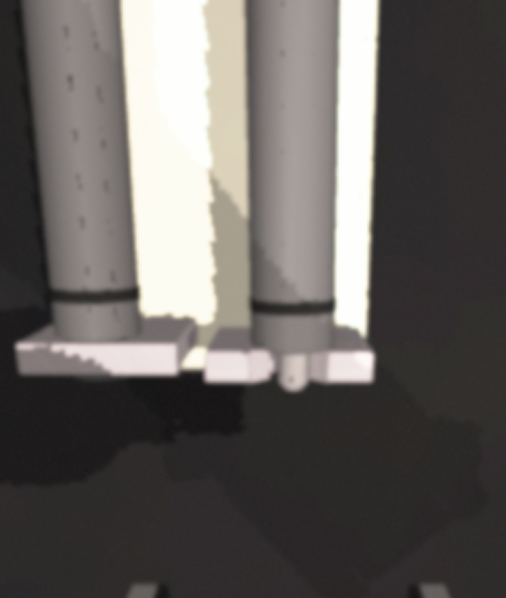

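The -y journal sits inside the notch (picture pixel about (327,160)). I'll check its height and seat it with a light press of the closed fingertips near the notch end.

```bash
python3 -m inch '{"travel":[[1.5,0,0],[3.5,0,0],[5.5,0,1],[6.2,0,3],[6.2,0,5],[6.2,0,7],[6.2,0,8],[6.2,0,8.2],[6.2,0,8.2],[6.2,0,8.2]],"twist":[0,0,0,0,0,0,0,0,0,0],"fingers":[0,0,0,0,0,0,0,0,0,0]}'
python3 st.py
python3 -m inch '{"travel":[[0,0,0.1],[0,0,0.2],[0,0,0.3],[0,0,0.4],[0,0,0.5],[0,0,0.6],[0,0,0.7],[0,0,0.8],[0,0,0.8],[0,0,0.8]],"twist":[0,0,0,0,0,0,0,0,0,0],"fingers":[0,0,0,0,0,0,0,0,0,0]}'
python3 st.py
```

```text
clock: 13.4
eef_pos: [477.5, -366.7, 104.6]
tool_rot: [3.141, 0.0, 1.431]
force: [-0.3, 0.2, 0.3]
width: -0.0
TCP u 523.9 v -296.4 z 104.6 rot [3.141 0.    1.431] F u -0.3 v 0.2 z 0.3 T [ 0.02  0.   -0.01] w -0.0 t 13.40
clock: 14.23
eef_pos: [477.1, -366.9, 96.7]
tool_rot: [3.141, -0.0, 1.431]
force: [-0.4, 1.8, 9.0]
width: 0.1
TCP u 523.5 v -296.6 z 96.7 rot [ 3.141 -0.     1.431] F u -0.7 v 1.7 z 9.0 T [ 0.29  0.3  -0.01] w 0.1 t 14.23
```

```bash
python3 -m inch '{"travel":[[0,0,-1],[1,0,-1.5],[3,0,-1.5],[5,0,-1.5],[7,0,-1.5],[8,0,-1.5],[8,0,-1],[8,0,-0.5],[8,0,-0.3],[8,0,-0.3]],"twist":[0,0,0,0,0,0,0,0,0,0],"fingers":[0,0,0,0,0,0,0,0,0,0]}'
python3 st.py
python3 -m inch '{"travel":[[0,0,0.1],[0,0,0.2],[0,0,0.3],[0,0,0.3],[0,0,0.3],[0,0,0.3],[0,0,0.3],[0,0,0.3],[0,0,0.3],[0,0,0.3]],"twist":[0,0,0,0,0,0,0,0,0,0],"fingers":[0,0,0,0,0,0,0,0,0,0]}'
python3 st.py
```

```text
clock: 15.07
eef_pos: [487.3, -288.9, 98.1]
tool_rot: [-3.14, 0.001, 1.429]
force: [-0.4, 0.0, 0.3]
width: -0.0
TCP u 522.7 v -218.0 z 98.1 rot [-3.140e+00  1.000e-03  1.429e+00] F u -0.4 v -0.0 z 0.3 T [-0.03  0.    0.03] w -0.0 t 15.07
clock: 15.9
eef_pos: [488.0, -288.8, 96.8]
tool_rot: [3.141, 0.001, 1.43]
force: [-2.3, 0.9, 8.4]
width: -0.0
TCP u 523.4 v -217.8 z 96.8 rot [3.141e+00 1.000e-03 1.430e+00] F u -2.4 v 0.5 z 8.4 T [-0.03  0.35  0.01] w -0.0 t 15.90
```

Both ends give the same top height (71.7 and 71.8 mm against 72 at home), so the roller is level and home. Now I back off and take a final look.

```bash
python3 -m inch '{"travel":[[0,0,-1],[0,0,-3],[0,0,-5],[-1,0,-8],[-2,0,-11],[-3,0,-13],[-4,0,-14],[-4,0,-14],[-4,0,-14],[-4,0,-14]],"twist":[0,0,0,0,0,0,0,0,0,0],"fingers":[0,0,0,0,0,0,0,0,0,0]}'
python3 st.py wrist12
python3 - <<'E'
from h import *
snap('side','side12')
E
```

```text
clock: 16.73
eef_pos: [482.2, -325.9, 234.9]
tool_rot: [-3.14, -0.002, 1.431]
force: [0.1, 0.6, 0.1]
width: 0.3
TCP u 522.8 v -255.4 z 234.9 rot [-3.140e+00 -2.000e-03  1.431e+00] F u 0.0 v 0.6 z 0.1 T [ 0.01 -0.03 -0.02] w 0.3 t 16.73
wrist {'fx': 326.1814, 'fy': 326.1814, 'cx': 324.9824, 'cy': 200.1173, 'position': [494.7252, -242.1731, 353.1172], 'orientation': [2.8093, 0.0019, -0.1395]}
side {'fx': 435.0919, 'fy': 435.0919, 'cx': 320.4343, 'cy': 200.7706, 'position': [-180.0531, 1103.6228, 543.6482], 'orientation': [-1.919, 0.0005, -2.6154]}
```

View pics/wrist12.png

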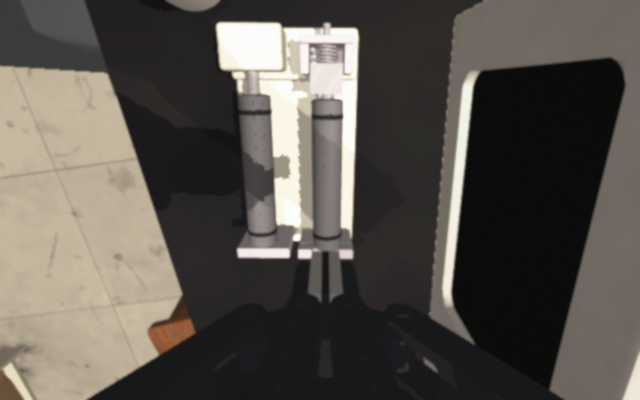

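View pics/side12.png

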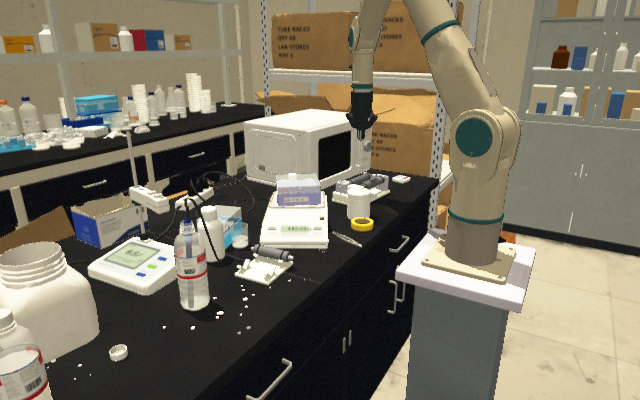

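The roller lies between the cup (journal at about (325,97)) and the notch plate (about (327,245)), parallel to the fixed roller. The short roller, jar and beaker have not moved, and the gripper is clear.

```bash
python3 -c "
from cell import ctrl
print(ctrl.finish_job())"
```

```text
the job is handed in; nothing more can be done
None
```

The long roller is in the empty bay, held by the spring, and I handed the job in at about 17 s of the 51 s allowed.

**How it was done:** The moves allow no tool tilt, so I tipped the roller by pressing its -y end on the notch plate, which made it pivot in the pads. I then slid its journal into the cup, which I saw pressed back about 8.4 mm before going 2 mm further. After that I lowered the other journal into the notch, eased back and let go.

**Last checks:**
- **Height:** a light fingertip press near each end of the roller stopped at 71.7 and 71.8 mm. The top should be at 72 mm when home, so the roller is level and fully down.
- **Fit:** the final pictures show one journal in the cup and the other in the notch.
- **Clearance:** the gripper is clear of everything, and the force reading after backing off was under 1 N.
- **Bystanders:** the short roller, jar and beaker look unmoved in the side view; I did not measure them.

No check failed or disagreed. I estimated the frame's shift from pictures, to within about 2 mm, and did not measure the roller's final position along the bay.

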